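Latch a packed fittings case: lid down, loop over the keeper, lever home

TASK

The plumber's fittings case on the counter is packed: fold its lid down on to the rubber seal, swing the wire loop of the front latch in over the keeper and press the loop's bar down behind the keeper's upturned lip, then press the lever down flat against the case so that the latch snaps over centre and pulls the lid tight. Work gently and by feel, because the keeper can stand nearer to or farther from the lid: push nothing on the case harder than about two kilos (20 N), and leave the things lying round it where they are.

Things in the scene. Friction and masses are not known exactly. Their poses are not given: they have to be found in the camera images.
- fittings_case: slate-grey steel case, 150 mm deep, 200 wide, 125 high with its lid, standing fixed on the counter. Origin: centre of its underside; x points from the latch side (front) to the hinge side, y along the front to the left, z up. The front wall is 75 mm before the origin, its rim 95 mm high. A shelf hangs over the counter: front edge at world x 0.70, underside at z 0.43.
- lid_hinge (a point): middle of the lid's hinge axis, 78 mm behind the case's origin and 95 mm up; the axis runs along the case's y. The lid's flat top lies 30 mm above the hinge (measured square to the lid) and reaches 153 mm forward of it; a low folded handle lies on its rear half, the keeper's foot (26 mm wide) in the middle of its front part.
- case_lid (a joint): lid angle, rad, grows as the lid opens. At 0 the lid rests on its springy seal and still slopes up to the front by 0.034 rad (front about 5 mm proud); latched tight it reads about -0.003. A stiff hinge holds it where it is left; 1 to 2 N at the front edge moves it. The seal gives about 20 N per mm at the front.
- lid_edge (a point): middle of the lid's top front edge: 130 mm above the counter with the lid resting on its seal, about 127 mm when latched tight. Beware: left of the case a fixed grey pipe, 20 mm thick, leans up past the counter; its axis rises from world (0.34, 0.18, 0) to its top end at (0.51, 0.15, 0.375), and the arm must pass over or round it.
- lever_pivot (a point): middle of the latch lever's axis on the case front: 81 mm up, 17 mm before the front wall; axes as the case's. KEEPER (not measured): bracket 26 mm wide on the lid, centred above; its upright leg stands 5 to 15 mm before the lid's front. Before the leg is a trough 6 mm wide, then a lip. Lid on seal: trough floor 31, lip top 36, leg top 52 mm above this pivot.
- latch_lever (a joint): lever angle, rad: 0 flat down against the case front, 1.57 straight out, growing upwards; starts at 2.2 to 2.5, pointing out and up. Steel lever 26 mm wide, 42 long. It stays where it is left (1 N at the tip moves it). With the loop hooked it stands at about 1.6; it takes up to about 10 N at lever_face to press down and snaps shut by itself below about 0.25.
- lever_face (a point): point on the lever's outer face to press on: 30 mm from the lever's axis along the lever, 7 mm off it; with the lever at 0 it is 30 mm below and 7 mm before lever_pivot.
- latch_loop (a joint): angle of the wire loop on the lever, rad: 0 when latched (loop upright, lever down); it grows as the loop folds away from the keeper towards the lever's tip. Loop's tilt from upright towards the lid = lever angle minus this angle minus 0.1. Starts at 2.45 to 2.6. It stays where it is left, 0.1 N at its bar moves it, and it is carried along by the lever unless hooked.
- loop_bar (a point): middle of the loop's cross bar: steel wire 4.5 mm thick, arms 38 mm apart, bar along the case's y. The bar lies 41.7 mm from the loop's own axis, which lies on the lever 16 mm from lever_pivot, in the direction of lever angle minus 0.26 rad. Swung in at the start it passes 3 mm or more above the lip; about 3 N pressed down on the bar turns the lever with it. Seated, it is 33 mm above lever_pivot.
- pump_pliers: pliers with blue handles, 213 mm long, 19 high, lying in front of the case; origin under the middle. A bystander.
- tape_spool: yellow tape spool, 53 mm across, 16 high, lying to the left of the case; origin under the middle. A bystander.
- plug_brass: brass plug with a square head, 27 mm across, 25 high, standing to the right of the case; origin under the middle. A bystander.

How it is judged (in metres and radians):
On the way, in this order (a step that is already met when the one before it is completed fails the run):
1. the lid is down on its seal (value of joint case_lid below 0.02 rad), for 0.1 s.
2. the loop's bar sits in the keeper, behind its lip (value of joint case_lid below 0.02 rad and x of loop_bar in the frame of lever_pivot between -0.005 and 0.011 m and z of loop_bar in the frame of lever_pivot between 0.026 and 0.0352 m), for 0.1 s.
At the end, for the whole second after the job is handed in: the lever lies flat against the case (within 0.1 rad), the loop's bar is over the keeper (between 11 mm behind and 5 mm before the lever's axis), and the lid is drawn tight: its front edge lower than 128.3 mm over the counter, about 2 mm below where it rests unlatched (value of joint latch_lever below 0.1 rad and value of joint case_lid below 0.02 rad and z of lid_edge in the frame of fittings_case below 0.1283 m and x of loop_bar in the frame of lever_pivot between -0.005 and 0.011 m); the robot touches nothing.
It fails at once if something on the case is pushed harder than 20 N (contact force between any of the fingers, the arm and fittings_case above 20 N).
It fails at once if a bystander is moved by more than 30 mm (distance of any of pump_pliers, tape_spool, plug_brass from where it was at the start of the episode above 0.03 m).
It also fails if it takes over 61 s, if anything falls off the work surface, if the arm or the gripper's body presses on something with over 40 N, if the wrist force passes 120 N, or if a joint passes its speed limit or range.

ROBOT

A 7-joint arm with a two-finger parallel gripper is mounted at the origin on a cart in front of the work surface, level with it; the furniture and walls round the work are solid. World frame = base frame: x ahead of the robot, y to its left, z up, the work surface at z = 0. Lengths are in mm, angles in rad, forces in N, time in s.
With the tool pointing down it reaches from about 400 to 875 mm from the base axis. Payload 4.4 kg.
Tool frame: the origin (TCP) lies at the very end of the fingers, on their centre line; the grasp point (between the pads) lies 19 mm behind it; y points along the fingers, z is the direction in which the jaws open and shut, and the axes are right-handed (so a half turn about y gives the same grasp; the last joint's range is limited). The gripper opens to 85 mm and grips with 20 to 120 N. Pads are 22 mm wide; open, the fingers measure 114 mm over their backs; the gripper's body (76 mm by 85 mm) begins 54 mm behind the grasp point. The pads swing forward as they close: fully open they stand 13 mm farther back than shut.
Start: joints at [-1.329, 0.628, 0.038, 1.517, -0.027, 0.996, -0.02], TCP at [196.902, 619.474, 231.313] pointing down, gripper open.
Joint ranges: [-3.06, 3.06], [-0.37, 2.12], [-1.25, 1.32], [0.18, 2.47], [-1.1, 4.24], [0.23, 1.98], [-2.94, 2.94]. Speed limits (rad/s): [2.57, 2.57, 3.14, 3.14, 3.14, 3.14, 3.14].

INTERFACE

Orientations are given as [roll, pitch, yaw] about the fixed x, y, z axes, in that order (R = Rz(yaw) Ry(pitch) Rx(roll)).
In Python, from cell import ctrl, imaging, finish_job gives the robot as it stands.
- The arm moves only by the shell command python3 -m inch 'ROWS'. ROWS is JSON, one flat list of numbers, 7 for each row, row after row: the opening, from 0 (shut) to 1 (fully open), then the shift along the tool's x, y, z in cm, then the turn, a rotation vector about the tool's x, y, z in degrees. A call has 1 to 12 rows; each row is the pose to reach, as a shift and turn from the pose commanded when the call began, along the tool's axes at that moment; what a row does not reach only later rows make up. A row lasts 1/10 s, in which the tool goes at most 50 mm and 8.59 degrees, less where a joint would pass 70% of its speed; a pose out of reach is approached as far as the arm can. A call with a gripper value outside its range is refused whole. The fingers move at their own pace and stop on an object; the grip force is fixed at half the most. Time passes only in rows, so rows that repeat a pose let the fingers close. It gives the time, the measured TCP pose, the force and the opening at its end, in the units of the state.
- ctrl.read_state(): the state, without advancing time (a new reading comes with each control period).
- imaging.get_image(name): name is "scene" or "top"; returns a dict with "img" (384x512x3 uint8, red, green, blue), "fx", "fy", "cx", "cy" (pixels), "dist" ([k1, k2, p1, p2, k3] as OpenCV has them; the pictures are not rectified), "R" (3x3) and "t" (3): a world point X has camera coordinates R X + t. Camera axes: x right, y down, z forward; pixel columns grow to the right and rows downward; lengths in mm; the calibration is good to about 2 mm. A picture is of the moment at which its call begins. There is no depth.
- finish_job(): hands the job in, once; it reports no verdict.
The state is a dict: "clock": time; "qpos": joint angles; "qd": joint speeds; "tau": joint torques, N m; "eef_pos": TCP position; "tool_rot": TCP orientation; "force": force on the tool from outside, world axes, zero at the start; "torque": the same for the moment, N m; "width": finger opening in mm.
Only numpy, scipy, OpenCV 4.12 (cv2) and the standard library are available. Lean on these libraries where they do the work, as an engineer would, in place of code of your own. Each camera call takes 0.05 s, during which the arm holds its last target.

## Working session

There is one attempt and no reset: what is moved stays moved. The work goes in short steps, Python scripts to look and compute and a shell command to move; the robot and the scene stay as the last step left them, time stands still between calls to the robot, and variables do not carry over. Pictures are saved under pics/ and viewed, and the job is handed in when it is done.

```bash
ls -la; mkdir -p pics
python3 - <<'E'
from cell import ctrl, imaging
import cv2
s=ctrl.read_state(); print(s)
for n in("scene","top"):
    d=imaging.get_image(n); cv2.imwrite(f"pics/{n}0.png",d["img"][:,:,::-1])
    print(n,d["fx"],d["fy"],d["cx"],d["cy"],d["dist"],d["R"],d["t"])
E
```

```text
total 12
drwxr-xr-x  3 agent agent 4096 Dec  7 13:50 .
drwxr-xr-x 23 root  root  4096 Dec  7 13:50 ..
drwxr-xr-x  2 agent agent 4096 Dec  7 13:50 pics
{'clock': 0.0, 'qpos': array([-1.32882061,  0.62933093,  0.03844555,  1.51834916, -0.02698737,
        0.99630639, -0.02002484]), 'qd': array([-2.88997135e-05,  8.43014183e-04,  1.20734627e-03,  1.02793249e-03,
       -3.30861950e-04,  1.33163417e-03,  1.07169304e-03]), 'tau': array([-3.68252968e-04, -5.63397467e+01,  1.22604623e+00, -1.93453771e+01,
        1.09304636e-02,  1.01660183e-02,  1.75456995e-05]), 'eef_pos': array([196.70162087, 618.87647861, 230.40503425]), 'tool_rot': array([-1.57267169e+00, -3.64092696e-05, -3.07796129e-01]), 'force': array([ 0.61706377, -0.236344  , -0.02643649]), 'torque': array([-0.01933021,  0.03518546, -0.0137557 ]), 'width': 85.6240497623281}
scene 363.7367224244573 363.7367224244573 256.3289065494106 203.72680942137043 [-0.11503782  0.          0.          0.          0.        ] [[-0.80214666 -0.59703755  0.01033863]
 [-0.41590374  0.54619416 -0.72711487]
 [ 0.42846798 -0.58755264 -0.68643797]] [376.99653939 337.23544956 634.61834428]
top 482.3562275428478 482.3562275428478 259.594339722262 187.4330829585014 [0.04752827 0.         0.         0.         0.        ] [[-9.83405718e-04 -9.99941968e-01 -1.07281650e-02]
 [-9.98352289e-01  1.59724425e-03 -5.73598756e-02]
 [ 5.73736824e-02  1.06540801e-02 -9.98295924e-01]] [-46.06753492 525.01365373 933.07356559]
```

View pics/scene0.png

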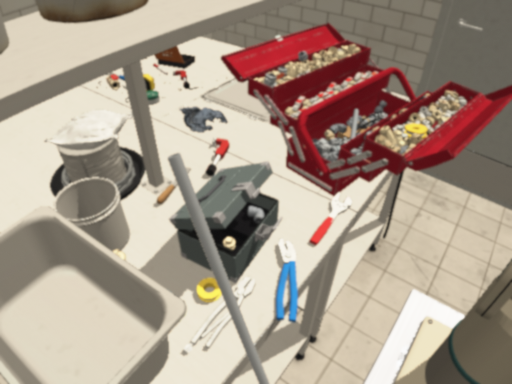

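View pics/top0.png

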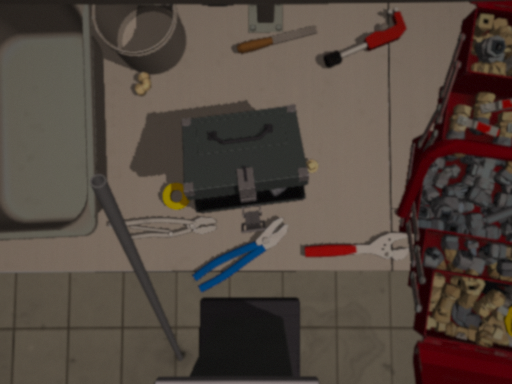

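Run:
```python
import cv2
a=cv2.imread("pics/scene0.png")[155:325,165:305]; a=cv2.convertScaleAbs(a,alpha=1.5)
cv2.imwrite("pics/s0c.png",cv2.resize(a,None,fx=3.5,fy=3.5,interpolation=cv2.INTER_CUBIC))
a=cv2.imread("pics/top0.png")[95:295,165:325];a=cv2.convertScaleAbs(a,alpha=2.2)
cv2.imwrite("pics/t0c.png",cv2.resize(a,None,fx=3,fy=3,interpolation=cv2.INTER_CUBIC))
```

```text
(no output)
```

View pics/s0c.png

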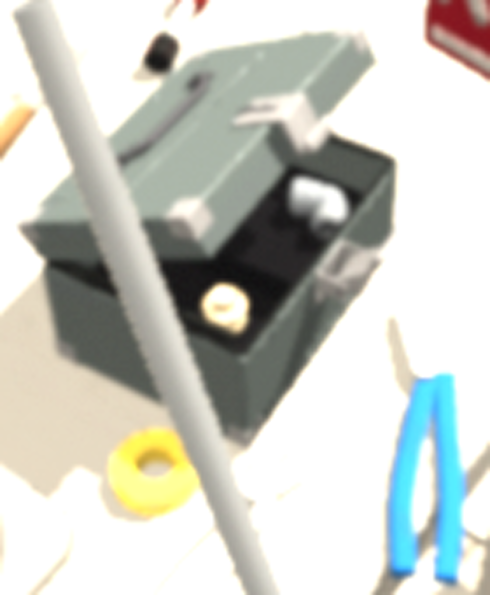

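View pics/t0c.png

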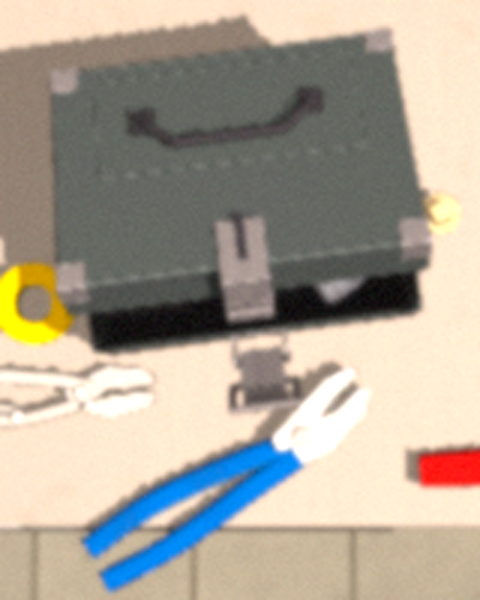

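```bash
cat > h.py <<'E'
import numpy as np, cv2
from scipy.optimize import least_squares
from scipy.spatial.transform import Rotation as Ro
CAM={}
def cam(n):
    if n not in CAM:
        import pickle,os
        if not os.path.exists(f"{n}.pkl"):
            from cell import imaging
            d=imaging.get_image(n); d={k:v for k,v in d.items() if k!="img"}; pickle.dump(d,open(f"{n}.pkl","wb"))
        CAM[n]=pickle.load(open(f"{n}.pkl","rb"))
    return CAM[n]
def proj(n,P):
    d=cam(n);K=np.array([[d["fx"],0,d["cx"]],[0,d["fy"],d["cy"]],[0,0,1.]])
    return cv2.projectPoints(np.asarray(P,float).reshape(-1,1,3),cv2.Rodrigues(np.array(d["R"]))[0],np.array(d["t"],float),K,np.array(d["dist"],float))[0].reshape(-1,2)
def case2w(p,P):
    x,y,yaw=p[:3];c,s=np.cos(yaw),np.sin(yaw);P=np.atleast_2d(P)
    return np.c_[x+c*P[:,0]-s*P[:,1],y+s*P[:,0]+c*P[:,1],P[:,2]]
def lidpt(th,r,h,y): # r forward of hinge, h above, th geometric angle
    return [78-r*np.cos(th)+h*np.sin(th),y,95+r*np.sin(th)+h*np.cos(th)]
def bar(phi,psi,y=0):
    b=phi-.26;t=phi-psi-.1
    return [-92-16*np.sin(b)+41.7*np.sin(t),y,81-16*np.cos(b)+41.7*np.cos(t)]
def levpt(phi,l,n,y=0):
    return [-92-l*np.sin(phi)-n*np.cos(phi),y,81-l*np.cos(phi)+n*np.sin(phi)]
E
cat > fit.py <<'E'
from h import *
T=lambda u,v:("top",165+u/3,95+v/3); S=lambda u,v:("scene",165+u/3.5,155+v/3.5)
obs=[(T(95,350),lambda a:[-75,100,95]),(T(420,312),lambda a:[-75,-100,95]),
(S(245,360),lambda a:[-75,100,95]),(S(240,440),lambda a:[-75,100,0]),(S(395,158),lambda a:[-75,-100,95]),(S(65,352),lambda a:[75,100,0]),
(T(52,75),lambda a:lidpt(a,0,30,100)),(T(392,32),lambda a:lidpt(a,0,30,-100)),(T(428,240),lambda a:lidpt(a,153,30,-100)),(T(60,290),lambda a:lidpt(a,153,30,100)),
(S(22,228),lambda a:lidpt(a,0,30,100)),]
def res(p):
    return np.array([proj(o[0][0],case2w(p,o[1](p[3])))[0]-o[0][1:] for o in obs]).ravel()
r=least_squares(res,[520,0,0.1,.5],loss="soft_l1")
print(r.x); print(res(r.x).reshape(-1,2).round(1))
p=r.x
print("lidFL,FR scene", proj("scene",case2w(p,[lidpt(p[3],153,30,100),lidpt(p[3],153,30,-100)])))
def res2(q): return (proj("top",case2w(p,[bar(q[0],2.52)]))[0]-[253.3,227.7])
for ph in(2.2,2.35,2.5):
  for ps in (2.45,2.52,2.6): print(ph,ps,proj("top",case2w(p,[bar(ph,ps,19),bar(ph,ps,-19)])).round(1).tolist(),proj("scene",case2w(p,[bar(ph,ps,19),bar(ph,ps,-19)])).round(1).tolist())
E
python3 fit.py
```

```text
[ 5.61345797e+02 -2.27894169e+01  1.22696185e-01  5.06303164e-01]
[[-1.1  1.3]
 [ 1.2  0.2]
 [ 0.1 -1. ]
 [ 2.9  3. ]
 [ 2.1 -1.1]
 [-1.2  1. ]
 [ 0.  -1.8]
 [-0.4 -1.6]
 [ 1.2  1. ]
 [-0.9 -0.1]
 [-2.8 -2.2]]
lidFL,FR scene [[218.06614468 215.96822507]
 [268.8208475  160.42475793]]
2.2 2.45 [[242.7, 233.7], [264.6, 231.0]] [[274.6, 229.5], [282.9, 218.1]]
2.2 2.52 [[242.9, 235.2], [264.8, 232.5]] [[275.8, 230.3], [284.0, 218.9]]
2.2 2.6 [[243.2, 236.9], [265.0, 234.2]] [[277.0, 231.4], [285.2, 219.9]]
2.35 2.45 [[242.1, 229.7], [264.1, 226.9]] [[271.7, 226.9], [280.0, 215.6]]
2.35 2.52 [[242.4, 231.3], [264.3, 228.6]] [[272.9, 227.7], [281.2, 216.3]]
2.35 2.6 [[242.6, 233.1], [264.5, 230.4]] [[274.2, 228.6], [282.5, 217.2]]
2.5 2.45 [[241.5, 225.3], [263.5, 222.6]] [[268.5, 224.7], [276.9, 213.4]]
2.5 2.52 [[241.7, 227.0], [263.7, 224.3]] [[269.7, 225.3], [278.2, 214.0]]
2.5 2.6 [[242.0, 228.9], [264.0, 226.2]] [[271.1, 226.0], [279.5, 214.7]]
```

```bash
cat > ov.py <<'E'
from h import *
import sys
def edges(p,th,phi,psi):
    E=[]
    for z in(0,95):
        c=[[-75,-100,z],[-75,100,z],[75,100,z],[75,-100,z]]; E+=[(c[i],c[(i+1)%4]) for i in range(4)]
    for x in(-75,75):
        for y in(-100,100): E.append(([x,y,0],[x,y,95]))
    c=[lidpt(th,r,30,y) for r,y in((0,100),(153,100),(153,-100),(0,-100))]; E+=[(c[i],c[(i+1)%4]) for i in range(4)]
    E.append((bar(phi,psi,19),bar(phi,psi,-19)))
    b=phi-.26
    for y in(19,-19): E.append((bar(phi,psi,y),[-92-16*np.sin(b),y,81-16*np.cos(b)]))
    for y in(13,-13): E.append((levpt(phi,0,0,y),levpt(phi,42,0,y)))
    E.append((levpt(phi,42,0,13),levpt(phi,42,0,-13)))
    return E
def draw(n,img,p,th,phi,psi,crop,k,out,gain=1.5,lines=True):
    x0,y0,x1,y1=crop
    a=cv2.convertScaleAbs(img[y0:y1,x0:x1],alpha=gain); a=cv2.resize(a,None,fx=k,fy=k,interpolation=cv2.INTER_CUBIC)
    if lines:
     for i,(A,B) in enumerate(edges(p,th,phi,psi)):
        q=(proj(n,case2w(p,[A,B]))+.5-[x0,y0])*k
        cv2.line(a,*[tuple(int(v) for v in r) for r in q],(0,0,255) if i<12 else (0,255,0) if i<16 else (255,0,255),1,cv2.LINE_AA)
    cv2.imwrite(out,a)
if __name__=="__main__":
    p=[561.3,-22.8,.1227]
    draw("top",cv2.imread("pics/top0.png"),p,.506,2.4,2.52,(165,95,325,245),4,"pics/ovt0.png",2.2)
    draw("scene",cv2.imread("pics/scene0.png"),p,.506,2.4,2.52,(165,155,305,290),4,"pics/ovs0.png")
E
python3 ov.py
```

```text
(no output)
```

View pics/ovt0.png

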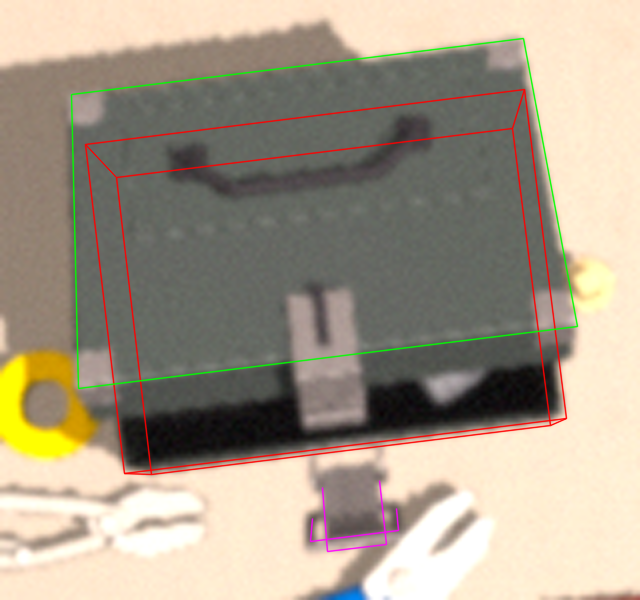

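View pics/ovs0.png

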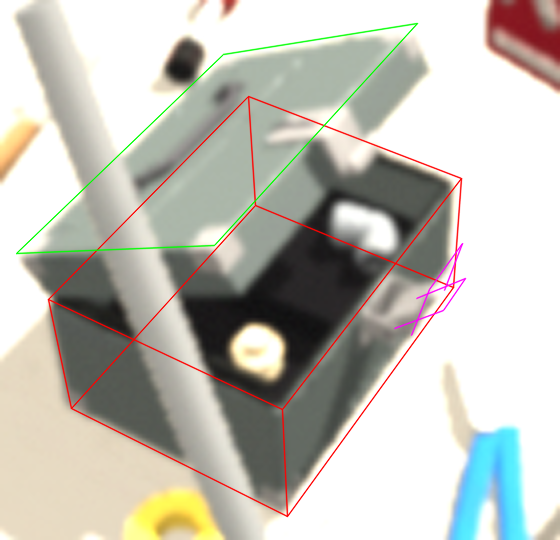

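Run:
```python
import cv2
def z(f,crop,k,o,g):
    x0,y0,x1,y1=crop;a=cv2.imread(f)[y0:y1,x0:x1];a=cv2.convertScaleAbs(a,alpha=g)
    a=cv2.resize(a,None,fx=k,fy=k,interpolation=cv2.INTER_CUBIC)
    for i in range(x0,x1,10): cv2.putText(a,str(i),((i-x0)*k,10),0,.35,(0,0,255));cv2.line(a,((i-x0)*k,12),((i-x0)*k,2000),(0,0,255) ,1) if i%20==0 else 0
    for i in range(y0,y1,10): cv2.putText(a,str(i),(0,(i-y0)*k+4),0,.35,(0,0,255));cv2.line(a,(25,(i-y0)*k),(2000,(i-y0)*k),(0,0,255),1) if i%20==0 else 0
    cv2.imwrite(o,a)
z("pics/top0.png",(180,170,315,245),6-1,"pics/z1.png",2.5)
z("pics/scene0.png",(170,155,290,290),5-1,"pics/z2.png",1.6)
```

```text
(no output)
```

View pics/z1.png

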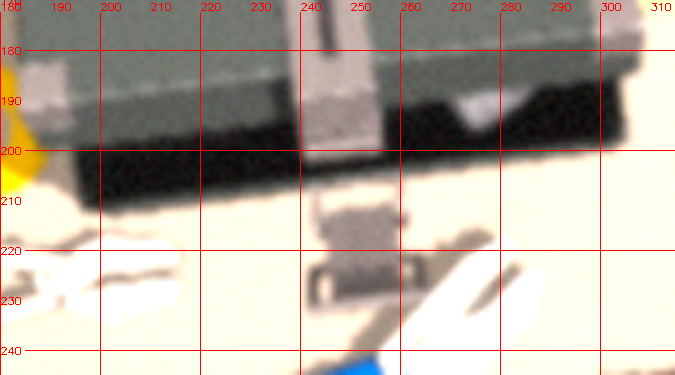

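View pics/z2.png

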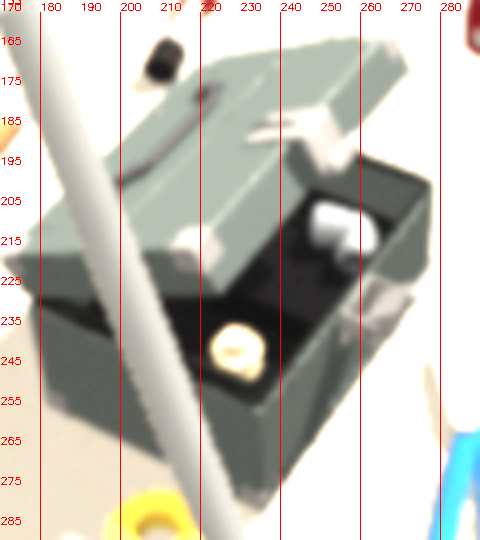

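```bash
python3 -m inch '[0,19.5,-16.9,-27.3,0,-24.7,0, 0,19.5,-16.9,-27.3,0,-24.7,0, 0,19.5,-16.9,-27.3,0,-24.7,0, 0,19.5,-16.9,-27.3,0,-24.7,0, 0,19.5,-16.9,-27.3,0,-24.7,0, 0,19.5,-16.9,-27.3,0,-24.7,0, 0,19.5,-16.9,-27.3,0,-24.7,0, 0,19.5,-16.9,-27.3,0,-24.7,0]'; python3 -c "
from cell import ctrl
s=ctrl.read_state();print(s['clock'],s['qpos'],s['eef_pos'],s['tool_rot'],s['force'],s['width'])"
```

```text
clock: 1.0
eef_pos: [301.6, 296.7, 402.2]
tool_rot: [-1.57, -0.002, 0.119]
force: [-0.2, 0.9, -0.7]
width: -0.0
1.0 [-8.43072760e-01  1.17473394e-01 -1.81065179e-03  1.82652007e+00
  1.49498575e-03  1.19538756e+00  8.44267623e-01] [301.56549241 296.74215343 402.22634208] [-1.57020917 -0.00243687  0.11888788] [-0.20295484  0.88560102 -0.7287392 ] -0.03218918812060729
```

```bash
python3 -m inch '[0,17.8,0,-31.2,0,0,0, 0,17.8,0,-31.2,0,0,0, 0,17.8,0,-31.2,0,0,0, 0,17.8,0,-31.2,0,0,0, 0,17.8,0,-31.2,0,0,0, 0,17.8,0,-31.2,0,0,0, 0,17.8,0,-31.2,0,0,0, 0,17.8,0,-31.2,0,0,0, 0,17.8,12,-31.2,0,0,0, 0,17.8,16,-31.2,0,0,0, 0,17.8,17,-31.2,0,0,0, 0,17.8,17,-31.2,0,0,0]'
cat > look.py <<'E'
import sys,cv2
from cell import ctrl, imaging
t=sys.argv[1]
for n in sys.argv[2:]: cv2.imwrite(f"pics/{n}{t}.png",imaging.get_image(n)["img"][:,:,::-1])
s=ctrl.read_state();print(s['clock'],s['qpos'].round(3),s['eef_pos'].round(1),s['tool_rot'].round(4),s['force'].round(2),s['width'])
E
python3 look.py 1 top scene
python3 - <<'E'
import cv2
def z(f,crop,k,o,g):
    x0,y0,x1,y1=crop;a=cv2.imread(f)[y0:y1,x0:x1];a=cv2.convertScaleAbs(a,alpha=g)
    cv2.imwrite(o,cv2.resize(a,None,fx=k,fy=k,interpolation=cv2.INTER_CUBIC))
z("pics/top1.png",(150,80,350,280),3,"pics/t1c.png",2)
z("pics/scene1.png",(130,80,310,290),2.8,"pics/s1c.png",1.2)
E
```

```text
clock: 2.2
eef_pos: [511.6, 13.1, 226.1]
tool_rot: [-1.57, 0.008, 0.124]
force: [-0.9, 0.2, 0.6]
width: 0.1
2.3 [-0.25   0.451  0.244  1.9   -0.145  0.816  1.765] [512.3  13.  227.3] [-1.5702  0.0074  0.1238] [-0.28  0.07  0.6 ] -0.07278452560046193
```

View pics/t1c.png

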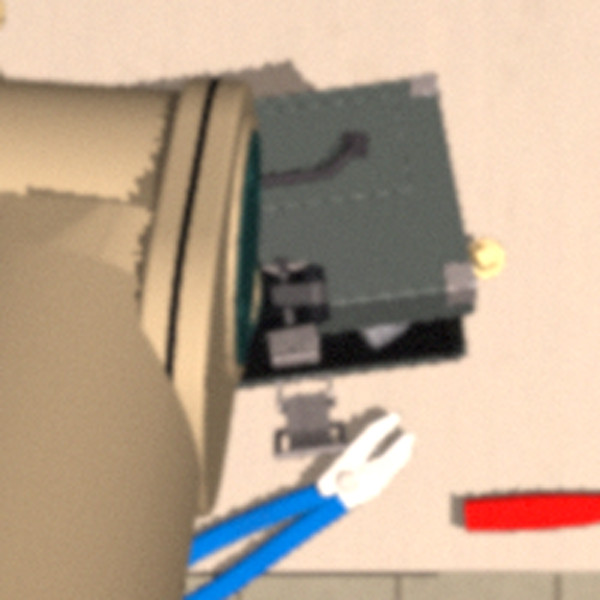

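View pics/s1c.png

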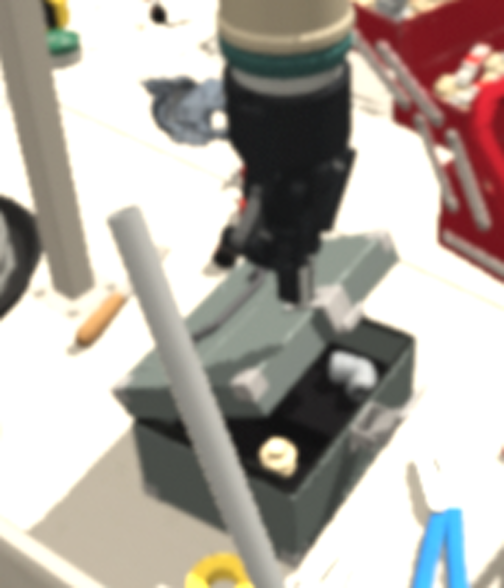

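```bash
python3 -m inch '[0,1,1.5,0,0,0,0, 0,1,3,0,0,0,0, 0,1,3.6,0,0,0,0, 0,1,4.2,0,0,0,0, 0,1,4.8,0,0,0,0, 0,0.8,5.4,0,0,0,0, 0,0.7,5.8,0,0,0,0, 0,0.6,6.2,0,0,0,0]'; python3 look.py 2
```

```text
clock: 3.1
eef_pos: [520.8, 13.2, 168.1]
tool_rot: [-1.571, -0.0, 0.123]
force: [-0.4, -1.1, -0.6]
width: 0.2
3.1 [-0.226  0.542  0.216  1.946 -0.179  0.672  1.794] [520.8  13.2 168.1] [-1.5707 -0.      0.1232] [-0.42 -1.14 -0.61] 0.16604012332499407
```

```bash
python3 look.py 2 scene;  python3 - <<'E'
import cv2
a=cv2.imread("pics/scene2.png")[120:290,130:310]
cv2.imwrite("pics/s2c.png",cv2.resize(a,None,fx=3,fy=3,interpolation=cv2.INTER_CUBIC))
E
```

```text
3.15 [-0.226  0.542  0.216  1.947 -0.179  0.672  1.794] [520.3  13.2 167.5] [-1.5707e+00  1.2000e-03  1.2330e-01] [-0.32  0.32 -1.1 ] 0.12602722269881825
```

View pics/s2c.png

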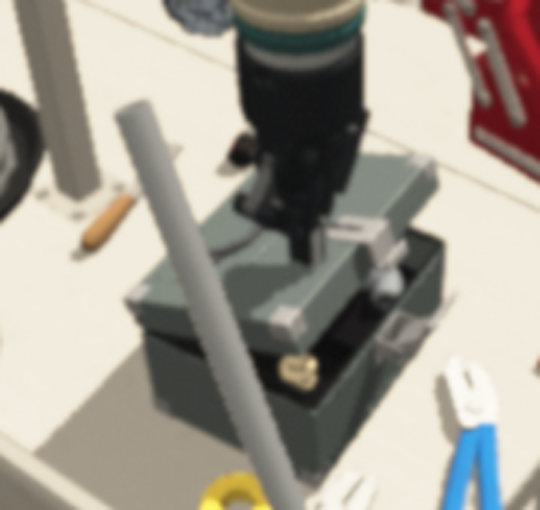

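```bash
python3 -m inch '[0,-0.2,0.6,0,0,0,0, 0,-0.4,1.2,0,0,0,0, 0,-0.6,1.8,0,0,0,0, 0,-0.8,2.4,0,0,0,0, 0,-0.9,2.8,0,0,0,0, 0,-1,3.1,0,0,0,0, 0,-1,3.3,0,0,0,0]'; python3 look.py 3
```

```text
clock: 3.85
eef_pos: [510.9, 12.0, 135.0]
tool_rot: [-1.571, 0.0, 0.123]
force: [0.1, 0.2, -0.3]
width: -0.1
3.85 [-0.211  0.582  0.196  1.999 -0.197  0.578  1.813] [510.9  12.  135. ] [-1.5708e+00  3.0000e-04  1.2320e-01] [ 0.12  0.23 -0.35] -0.13236042918134636
```

```bash
python3 -m inch '[0,0,0.2,0,0,0,0, 0,0,0.4,0,0,0,0, 0,0,0.5,0,0,0,0]'; python3 look.py 3;python3 -m inch '[0,0,0.1,0,0,0,0]';python3 look.py 3
```

```text
clock: 4.15
eef_pos: [511.1, 12.0, 130.2]
tool_rot: [-1.571, -0.0, 0.123]
force: [0.6, 0.2, 0.1]
width: -0.0
4.15 [-0.209  0.59   0.192  2.002 -0.2    0.567  1.815] [511.1  12.  130.2] [-1.5708e+00 -1.0000e-04  1.2330e-01] [0.64 0.22 0.14] -0.024825446969978265
clock: 4.25
eef_pos: [511.2, 12.0, 129.3]
tool_rot: [-1.571, -0.0, 0.123]
force: [0.0, 0.9, 2.8]
width: -0.0
4.25 [-0.208  0.592  0.192  2.003 -0.2    0.564  1.816] [511.2  12.  129.3] [-1.5708e+00 -2.0000e-04  1.2330e-01] [0.05 0.88 2.82] -0.006102327142927095
```

```bash
for i in 1 2; do python3 -m inch '[0,0,0.05,0,0,0,0]' | grep -E "eef|force"; done
```

```text
eef_pos: [511.1, 12.0, 129.1]
force: [-1.9, -0.1, 6.4]
eef_pos: [511.1, 12.0, 128.9]
force: [-2.3, 0.0, 9.5]
```

```bash
python3 look.py 3 scene top;  python3 - <<'E'
import cv2
a=cv2.imread("pics/scene3.png")[120:290,130:310]
cv2.imwrite("pics/s3c.png",cv2.resize(a,None,fx=3,fy=3,interpolation=cv2.INTER_CUBIC))
E
```

```text
4.55 [-0.208  0.592  0.191  2.004 -0.201  0.563  1.816] [511.2  12.  129. ] [-1.5705e+00 -4.0000e-04  1.2320e-01] [-1.71 -0.34  7.05] -0.38852400338663673
```

View pics/s3c.png

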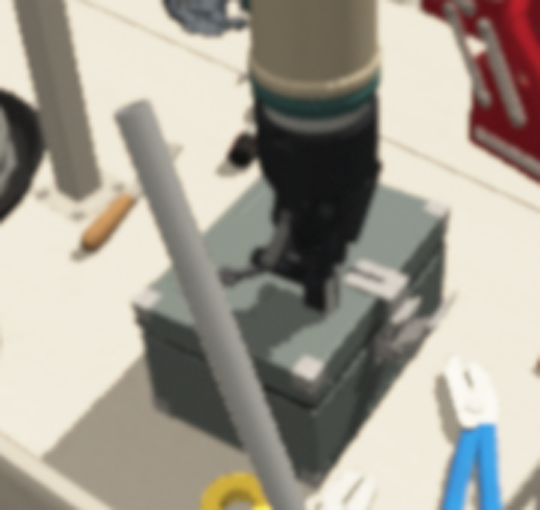

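```bash
python3 -m inch '[0,0,-4,0,0,0,0, 0,0,-8,0,0,0,0, 0,-4,-9,0,0,0,0, 0,-8,-9,0,0,0,0, 0,-12,-9,-2,0,0,0, 0,-13,-9,-2,0,0,0, 0,-13,-9,-2,0,0,0]'; python3 look.py 4 scene top;  python3 - <<'E'
import cv2
a=cv2.imread("pics/scene4.png")[150:300,150:310]
cv2.imwrite("pics/s4c.png",cv2.resize(a,None,fx=4,fy=4,interpolation=cv2.INTER_CUBIC))
a=cv2.convertScaleAbs(cv2.imread("pics/top4.png")[90:260,150:330],alpha=2)
cv2.imwrite("pics/t4c.png",cv2.resize(a,None,fx=4,fy=4,interpolation=cv2.INTER_CUBIC)[:600])
E
```

```text
clock: 5.25
eef_pos: [383.3, -24.2, 218.6]
tool_rot: [-1.57, 0.0, 0.122]
force: [0.8, 0.7, 0.9]
width: -0.2
5.35 [-0.219  0.288  0.263  2.219 -0.124  0.645  1.827] [386.2 -23.4 218.6] [-1.5709 -0.0023  0.1238] [ 0.92  0.66 -0.04] 0.10230005899772392
```

View pics/s4c.png

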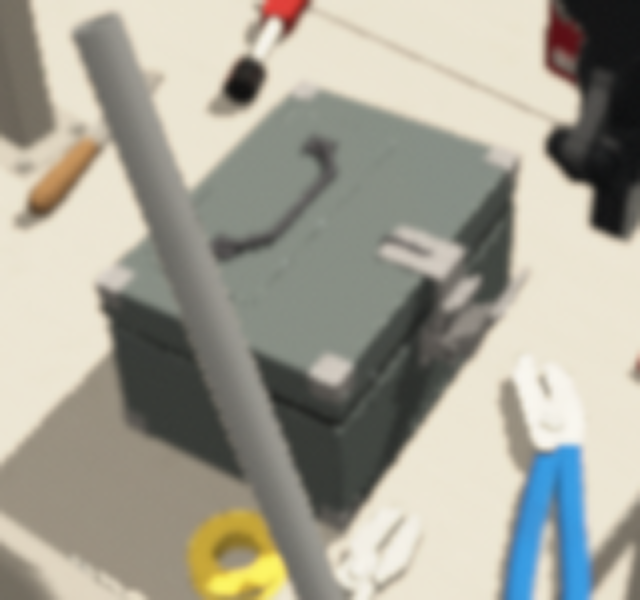

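View pics/t4c.png

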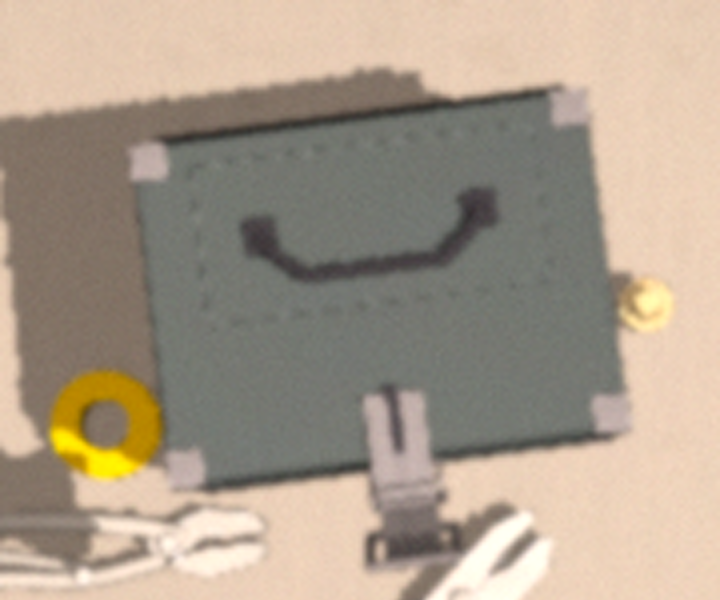

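```bash
cat > fit2.py <<'E'
from h import *
T=lambda u,v:[150+u/4,90+v/4]
obs=[(T(132,143),(0,100)),(T(580,88),(0,-100)),(T(631,431),(153,-100)),(T(172,490),(153,100))]
def res(p): return np.array([proj("top",case2w(p,lidpt(.034,r,30,y)))[0]-o for o,(r,y) in obs]).ravel()
r=least_squares(res,[560,-22,.12]);print(r.x,res(r.x).reshape(-1,2).round(2))
E
python3 fit2.py
python3 - <<'E'
import cv2
def z(f,crop,k,o,g):
    x0,y0,x1,y1=crop;a=cv2.imread(f)[y0:y1,x0:x1];a=cv2.convertScaleAbs(a,alpha=g)
    a=cv2.resize(a,None,fx=k,fy=k,interpolation=cv2.INTER_CUBIC)
    for i in range(x0,x1,5): cv2.putText(a,str(i),((i-x0)*k,10),0,.35,(0,0,255))
    for i in range(y0,y1,5): cv2.putText(a,str(i),(0,(i-y0)*k+4),0,.35,(0,0,255))
    cv2.imwrite(o,a)
z("pics/top4.png",(232,180,277,240),10,"pics/z4.png",2.3)
z("pics/scene4.png",(240,200,290,250),10,"pics/z5.png",1.4)
E
```

```text
[ 5.60769729e+02 -2.23700782e+01  1.26763401e-01] [[-0.51  0.21]
 [ 0.93 -0.67]
 [ 0.05  0.17]
 [-0.46  0.27]]
```

View pics/z4.png

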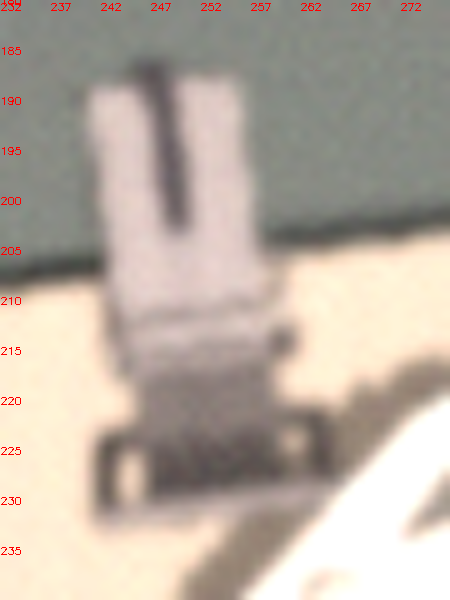

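View pics/z5.png

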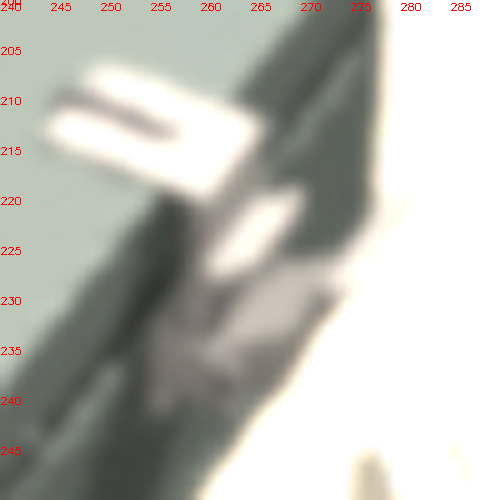

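```bash
cat >> h.py <<'E'
def back(n,uv,z):
    d=cam(n);K=np.array([[d["fx"],0,d["cx"]],[0,d["fy"],d["cy"]],[0,0,1.]])
    q=cv2.undistortPoints(np.array([[uv]],float),K,np.array(d["dist"],float))[0,0]
    R=np.array(d["R"]);C=-R.T@d["t"];v=R.T@[q[0],q[1],1]
    return C+v*(z-C[2])/v[2]
def w2case(p,X):
    x,y,yaw=p[:3];c,s=np.cos(yaw),np.sin(yaw);dx,dy=X[0]-x,X[1]-y
    return np.array([c*dx+s*dy,-s*dx+c*dy,X[2]])
E
python3 - <<'E'
from h import *
p=[560.8,-22.4,.1268]
for nm,uv,z in(("lidfront",(250,206),130),("leg",(250,211),133),("lip front",(250,216),117),("bar L",(242,231),129),("bar R",(265,228),129),("foot L",(242.5,210),133),("foot R",(258.5,208),133)):
    X=back("top",uv,z);print(nm,X.round(1),w2case(p,X).round(1))
for ph in(2.2,2.3,2.4,2.5):
  for ps in(2.45,2.52,2.6): print(ph,ps,np.round(bar(ph,ps),1))
E
```

```text
lidfront [486.3 -31.4 130. ] [-75.    0.5 130. ]
leg [477.7 -31.5 133. ] [-83.6   1.5 133. ]
lip front [469.1 -31.  117. ] [-92.   3. 117.]
bar L [443.4 -17.6 129. ] [-115.8   19.6  129. ]
bar R [448.5 -57.2 129. ] [-115.8  -20.3  129. ]
foot L [479.4 -18.6 133. ] [-80.2  14.  133. ]
foot R [482.8 -46.1 133. ] [-80.3 -13.6 133. ]
2.2 2.45 [-121.2    0.   125.9]
2.2 2.52 [-123.9    0.   124.8]
2.2 2.6 [-126.9    0.   123.4]
2.3 2.45 [-116.6    0.   128.6]
2.3 2.52 [-119.4    0.   127.8]
2.3 2.6 [-122.5    0.   126.6]
2.4 2.45 [-111.7    0.   130.9]
2.4 2.52 [-114.6    0.   130.3]
2.4 2.6 [-117.8    0.   129.5]
2.5 2.45 [-106.6    0.   132.6]
2.5 2.52 [-109.5    0.   132.3]
2.5 2.6 [-112.8    0.   131.8]
```

```bash
python3 -m inch '[0,3.7,4,-2.1,0,0,0, 0,3.7,7,-2.1,0,0,0, 0,3.7,9,-2.1,0,0,0, 0,3.7,9.5,-2.1,0,0,0, 0,3.7,9.5,-2.1,0,0,0]'; python3 look.py 5 scene top;  python3 - <<'E'
import cv2
a=cv2.imread("pics/scene5.png")[180:270,220:310]
cv2.imwrite("pics/s5c.png",cv2.resize(a,None,fx=6,fy=6,interpolation=cv2.INTER_CUBIC))
a=cv2.convertScaleAbs(cv2.imread("pics/top5.png")[160:280,180:330],alpha=2)
cv2.imwrite("pics/t5c.png",cv2.resize(a,None,fx=4,fy=4,interpolation=cv2.INTER_CUBIC)[:600])
from h import *
s=[426,-39.6];
from cell import ctrl
print(w2case([560.8,-22.4,.1268],ctrl.read_state()['eef_pos']))
E
```

```text
clock: 5.85
eef_pos: [424.4, -39.8, 122.6]
tool_rot: [-1.571, 0.001, 0.124]
force: [-0.5, 0.4, 0.0]
width: -0.3
5.95 [-0.103  0.518  0.184  2.225 -0.227  0.414  1.961] [424.9 -39.9 123.9] [-1.571  -0.0016  0.1238] [-1.37 -0.78 -0.8 ] 0.18498072137472282
[-137.0008168    -0.19126085  123.89160539]
```

View pics/s5c.png

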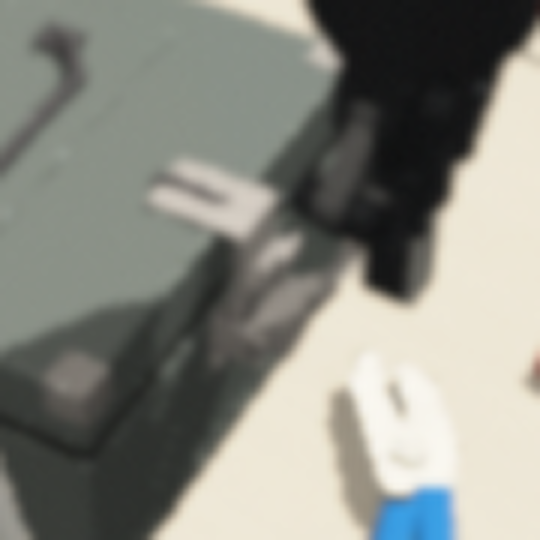

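View pics/t5c.png

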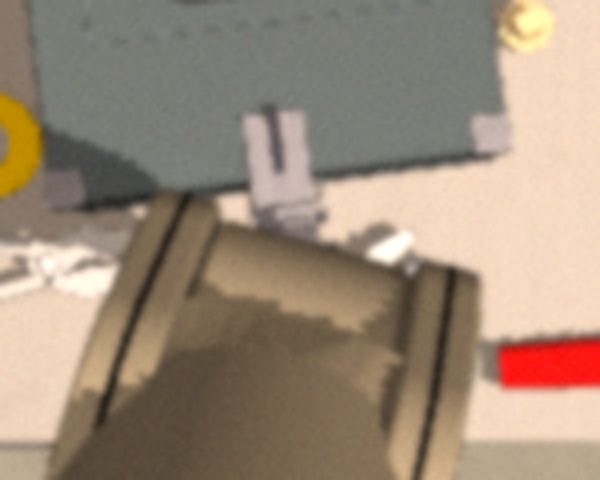

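```bash
python3 -m inch '[0,0.8,0,0,0,0,0, 0,1.6,0,0,0,0,0, 0,2.4,0,0,0,0,0, 0,3,0,0,0,0,0, 0,3.3,0,0,0,0,0, 0,3.3,0,0,0,0,0]'; python3 look.py 6
```

```text
clock: 6.55
eef_pos: [457.1, -36.0, 123.3]
tool_rot: [-1.571, -0.0, 0.123]
force: [-0.2, 0.5, 1.0]
width: -0.2
6.55 [-0.117  0.55   0.193  2.144 -0.225  0.466  1.943] [457.1 -36.  123.3] [-1.5709e+00 -4.0000e-04  1.2350e-01] [-0.15  0.5   0.98] -0.21343653942785965
```

```bash
for i in 1 2 3; do python3 -m inch '[0,0.1,0,0,0,0,0]' | grep -E "eef|force"; done
```

```text
eef_pos: [457.1, -36.0, 123.2]
force: [-0.1, 0.5, -0.1]
eef_pos: [458.2, -35.9, 123.2]
force: [0.4, 0.2, 0.2]
eef_pos: [459.3, -35.8, 123.3]
force: [-0.2, 0.7, 0.7]
```

```bash
for i in 1 2 3; do python3 -m inch '[0,0.1,0,0,0,0,0]' | grep -E "eef|force"; done; python3 look.py 6 scene
python3 - <<'E'
import cv2
a=cv2.imread("pics/scene6.png")[180:270,220:310]
cv2.imwrite("pics/s6c.png",cv2.resize(a,None,fx=6,fy=6,interpolation=cv2.INTER_CUBIC))
E
```

```text
eef_pos: [460.4, -35.6, 123.3]
force: [-0.1, 0.2, 0.1]
eef_pos: [461.5, -35.5, 123.3]
force: [-1.5, 0.1, 0.2]
eef_pos: [461.6, -35.4, 123.2]
force: [-3.6, -0.2, 1.0]
7.2 [-0.119  0.555  0.194  2.131 -0.224  0.476  1.94 ] [461.6 -35.4 123.2] [-1.5705  0.002   0.1232] [-2.42 -0.5   0.82] 0.004941191032865185
```

View pics/s6c.png

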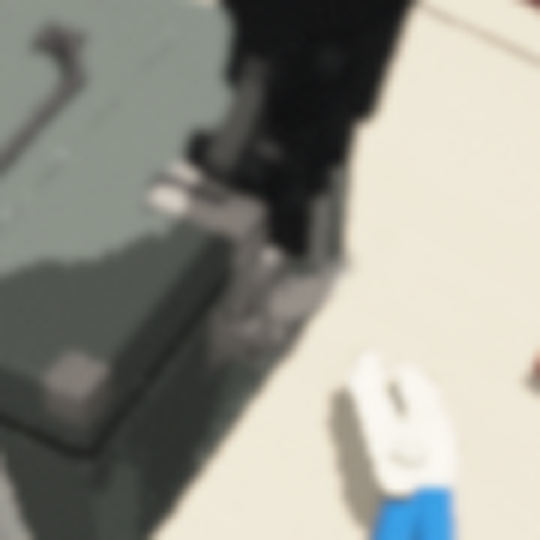

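```bash
python3 -m inch '[0,-0.4,0,0,0,0,0, 0,-0.4,-0.5,0,0,0,0, 0,-0.4,-1.2,0,0,0,0, 0,-0.4,-1.2,0,0,0,0, 0,-0.4,-1.2,0,0,0,0]'; python3 look.py 7 scene top
python3 - <<'E'
import cv2
a=cv2.imread("pics/scene7.png")[180:270,220:310]
cv2.imwrite("pics/s7c.png",cv2.resize(a,None,fx=6,fy=6,interpolation=cv2.INTER_CUBIC))
E
```

```text
clock: 7.7
eef_pos: [459.1, -35.8, 135.7]
tool_rot: [-1.571, -0.001, 0.123]
force: [0.3, 0.7, 0.4]
width: 0.0
7.8 [-0.127  0.529  0.205  2.131 -0.216  0.5    1.935] [458.7 -35.8 135.4] [-1.5708e+00 -3.0000e-04  1.2340e-01] [-0.3  -0.52 -0.56] -0.0413404031079279
```

View pics/s7c.png

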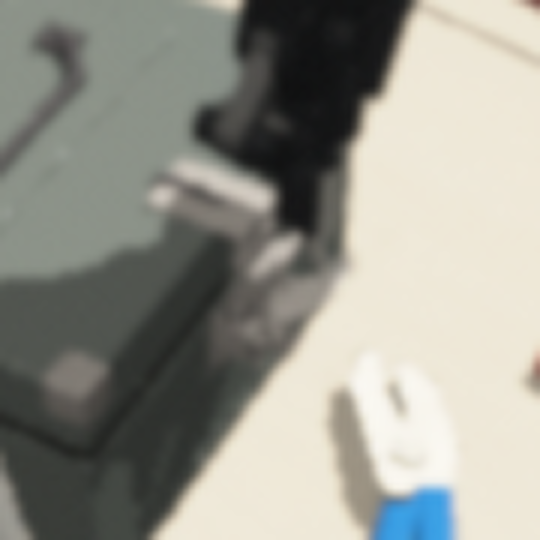

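```bash
python3 -m inch '[0,0.57,0,0,0,0,0, 0,0.57,0.1,0,0,0,0, 0,0.57,0.2,0,0,0,0, 0,0.57,0.3,0,0,0,0, 0,0.57,0.3,0,0,0,0]'; python3 -m inch '[0,0,0.1,0,0,0,0, 0,0,0.2,0,0,0,0, 0,0,0.3,0,0,0,0]'
```

```text
clock: 8.3
eef_pos: [463.9, -35.1, 132.0]
tool_rot: [-1.571, 0.001, 0.123]
force: [0.2, 0.6, 0.8]
width: 0.2
clock: 8.6
eef_pos: [464.2, -35.1, 129.2]
tool_rot: [-1.571, 0.0, 0.123]
force: [-0.2, 0.9, 0.1]
width: 0.1
```

```bash
for i in 1 2 3; do python3 -m inch '[0,0,0.15,0,0,0,0]' | grep -E "eef|force"; done
```

```text
eef_pos: [464.3, -35.1, 127.7]
force: [-0.6, -0.1, -0.3]
eef_pos: [464.2, -35.1, 126.3]
force: [-0.9, -0.3, 3.6]
eef_pos: [464.2, -35.2, 124.8]
force: [-0.6, 0.5, 2.9]
```

```bash
for i in 1 2 3 4; do python3 -m inch '[0,0,0.15,0,0,0,0]' | grep -E "eef|force"; done
```

```text
eef_pos: [464.1, -35.2, 123.3]
force: [-0.9, -0.9, 3.3]
eef_pos: [464.1, -35.1, 121.8]
force: [-1.5, -0.2, 2.5]
eef_pos: [464.1, -35.2, 120.2]
force: [-0.9, -0.2, 3.4]
eef_pos: [464.0, -35.1, 118.7]
force: [-0.4, 0.3, 4.5]
```

```bash
for i in 1 2; do python3 -m inch '[0,0,0.1,0,0,0,0]' | grep -E "eef|force"; done
```

```text
eef_pos: [464.0, -35.2, 117.6]
force: [-1.4, -0.7, 3.7]
eef_pos: [464.0, -35.2, 116.7]
force: [-1.8, 0.4, 5.9]
```

```bash
for i in 1 2; do python3 -m inch '[0,0,0.05,0,0,0,0]' | grep -E "eef|force"; done; python3 look.py 8 scene
python3 - <<'E'
import cv2
a=cv2.imread("pics/scene8.png")[180:270,220:310]
cv2.imwrite("pics/s8c.png",cv2.resize(a,None,fx=6,fy=6,interpolation=cv2.INTER_CUBIC))
E
```

```text
eef_pos: [464.0, -35.2, 116.4]
force: [-2.9, -0.3, 8.3]
eef_pos: [464.0, -35.2, 116.1]
force: [-3.8, -0.3, 10.8]
9.75 [-0.115  0.57   0.188  2.132 -0.229  0.459  1.944] [464.  -35.2 116.1] [-1.5706e+00  3.0000e-04  1.2320e-01] [-2.7  -0.18  9.53] 0.27416712949797406
```

View pics/s8c.png

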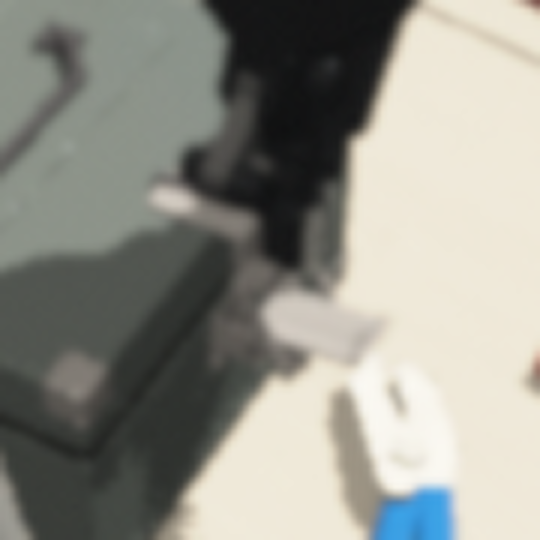

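```bash
python3 -m inch '[0,0,-1,0,0,0,0, 0,0,-3,0,0,0,0, 0,-2,-5,0,0,0,0, 0,-6,-6,0,0,0,0, 0,-6,-6,0,0,0,0]' ; python3 look.py 9 scene top
cat > kin.py <<'E'
from h import *
D=[([-1.32882061,0.62933093,0.03844555,1.51834916,-0.02698737,0.99630639,-0.02002484],[196.70,618.88,230.41],[-1.57267,-3.6e-5,-.3078]),
([-.84307,.11747,-.00181,1.82652,.001495,1.19539,.84427],[301.565,296.742,402.226],[-1.5702,-.00244,.11889]),
([-0.25,0.451,0.244,1.9,-0.145,0.816,1.765],[512.3,13.,227.3],[-1.5702,0.0074,0.1238]),
([-0.226,0.542,0.216,1.946,-0.179,0.672,1.794],[520.8,13.2,168.1],[-1.5707,0,0.1232]),
([-0.208,0.592,0.192,2.003,-0.2,0.564,1.816],[511.2,12.,129.3],[-1.5708,0,.1233]),
([-0.219,0.288,0.263,2.219,-0.124,0.645,1.827],[386.2,-23.4,218.6],[-1.5709,-.0023,.1238]),
([-0.103,0.518,0.184,2.225,-0.227,0.414,1.961],[424.9,-39.9,123.9],[-1.571,-.0016,.1238]),
([-0.115,0.57,0.188,2.132,-0.229,0.459,1.944],[464.,-35.2,116.1],[-1.5706,0,.1232])]
Rz=lambda a:Ro.from_euler('z',a);Ry=lambda a:Ro.from_euler('y',a)
def fk(q,L,s,off=(0,0)):
    A=Rz(s[0]*q[0]+L[4])*Ry(q[1]);p=np.array([0,0,L[0]])+A.apply([L[5],0,L[1]])
    A=A*Rz(s[1]*q[2])*Ry(q[3]);p=p+A.apply([L[6],0,L[2]])
    A=A*Rz(s[2]*q[4])*Ry(q[5]);p=p+A.apply([L[7],0,L[3]])
    A=A*Rz(s[3]*q[6]+L[8])
    return p,A   # A z = tool y
# tool frame: tool y = A z ; A -> tool R = A*M
M=Ro.from_matrix(np.array([[1,0,0],[0,0,-1],[0,1,0]]).T) if 0 else None
Mx=Ro.from_matrix(np.array([[1.,0,0],[0,0,-1],[0,1,0]]))  # columns: tool x=Ax, tool y=Az, tool z=-Ay
def tool(A): return A*Mx
def res(L,s):
    r=[]
    for q,p,e in D:
        pp,A=fk(q,L,s);r+=list(pp-p)
        r+=list(200*(tool(A).inv()*Ro.from_euler('xyz',e)).as_rotvec())
    return np.array(r)
if __name__=="__main__":
    import itertools
    best=[]
    for s in itertools.product([1,-1],repeat=4):
      for l8 in(0,1.57,3.14,-1.57):
        f=least_squares(res,[330,420,400,230,0,0,0,0,l8],args=(s,),loss="soft_l1");best.append((f.cost,s,f.x.round(3).tolist(),np.abs(f.fun).max()))
    best.sort(key=lambda b:b[0])
    for b in best[:3]:print(b)
E
python3 kin.py
```

```text
clock: 10.25
eef_pos: [399.5, -42.8, 176.7]
tool_rot: [-1.569, 0.004, 0.122]
force: [0.5, 0.2, -0.3]
width: 0.4
10.35 [-0.144  0.394  0.242  2.224 -0.18   0.539  1.929] [404.7 -42.5 176.4] [-1.5708 -0.0016  0.1229] [-0.35  1.35 -0.35] -0.0785231267437581
(np.float64(23.067868668959875), (-1, -1, -1, -1), [338.722, 557.793, 381.719, 350.783, -0.052, -3.023, 1.237, -6.555, -1.623], np.float64(6.456802085590908))
(np.float64(23.067868668975265), (-1, -1, -1, -1), [338.722, 557.793, 381.719, 350.782, -0.052, -3.023, 1.237, -6.555, -1.623], np.float64(6.456800340919273))
(np.float64(23.06786866898225), (-1, -1, -1, -1), [338.723, 557.793, 381.719, 350.783, -0.052, -3.023, 1.237, -6.555, 4.66], np.float64(6.456807528838738))
```

```bash
cat > ik.py <<'E'
from kin import *
S=(-1,-1,-1,-1)
L=[338.722,557.793,381.719,350.783,-.052,-3.023,1.237,-6.555,-1.623]
lo=np.array([-3.06,-.37,-1.25,.18,-1.1,.23,-2.94])+.03;hi=np.array([3.06,2.12,1.32,2.47,4.24,1.98,2.94])-.03
p=[560.8,-22.4,.1268]
def ik(pw,Rt,q0):
    def f(q):
        pp,A=fk(q,L,S);return np.r_[pp-pw,300*(tool(A).inv()*Rt).as_rotvec(),1.0*(q-q0)]
    r=least_squares(f,np.clip(q0,lo,hi),bounds=(lo,hi));return r.x,np.abs(r.fun[:3]).max(),np.abs(r.fun[3:6]).max()/300*57
def rot(tilt): # tilt deg: tip toward +x case
    R0=Ro.from_euler('xyz',[-np.pi/2,0,p[2]]);ay=Ro.from_euler('z',p[2]).apply([0,1,0])
    return Ro.from_rotvec(-np.radians(tilt)*ay)*R0
q0=np.array([-0.144,0.394,0.242,2.224,-0.18,0.539,1.929])
if __name__=="__main__":
  for t in(0,10,15,20,25,30,35):
    for c in((-122,0,100),(-116,0,60),(-108,0,48)):
      q,e,er=ik(case2w(p,c)[0],rot(t),q0);print(t,c,q.round(2),round(e,1),round(er,1), (rot(t).apply([0,1,0])).round(2) if c[0]==-122 else '')
E
python3 ik.py
```

```text
0 (-122, 0, 100) [-0.08  0.58  0.16  2.2  -0.24  0.37  1.97] 0.0 0.0 [-0.  0. -1.]
0 (-116, 0, 60) [-0.05  0.67  0.11  2.21 -0.24  0.27  1.97] 0.0 0.0 
0 (-108, 0, 48) [-0.05  0.7   0.1   2.19 -0.27  0.26  1.99] 0.0 0.0 
10 (-122, 0, 100) [-0.19  0.57  0.34  2.32 -1.07  0.26  2.83] 3.2 1.2 [ 0.17  0.02 -0.98]
10 (-116, 0, 60) [-0.16  0.65  0.31  2.28 -1.07  0.26  2.82] 9.2 3.6 
10 (-108, 0, 48) [-0.16  0.69  0.3   2.25 -1.07  0.26  2.81] 9.8 4.1 
15 (-122, 0, 100) [-0.14  0.54  0.31  2.32 -1.07  0.26  2.84] 13.0 4.6 [ 0.26  0.03 -0.97]
15 (-116, 0, 60) [-0.12  0.63  0.27  2.28 -1.07  0.26  2.84] 18.3 7.1 
15 (-108, 0, 48) [-0.11  0.66  0.26  2.25 -1.07  0.26  2.83] 18.6 7.6 
20 (-122, 0, 100) [-0.08  0.51  0.26  2.32 -1.07  0.26  2.87] 22.9 7.9 [ 0.34  0.04 -0.94]
20 (-116, 0, 60) [-0.06  0.61  0.22  2.28 -1.07  0.26  2.87] 27.5 10.5 
20 (-108, 0, 48) [-0.06  0.64  0.22  2.25 -1.07  0.26  2.86] 27.5 11.1 
25 (-122, 0, 100) [-0.    0.49  0.19  2.32 -1.07  0.26  2.9 ] 32.9 11.2 [ 0.42  0.05 -0.91]
25 (-116, 0, 60) [ 0.02  0.59  0.16  2.28 -1.07  0.26  2.9 ] 36.7 13.8 
25 (-108, 0, 48) [ 0.02  0.62  0.16  2.25 -1.07  0.26  2.89] 36.4 14.4 
30 (-122, 0, 100) [ 0.05  0.47  0.14  2.32 -1.07  0.26  2.91] 43.1 14.6 [ 0.5   0.06 -0.87]
30 (-116, 0, 60) [ 0.07  0.57  0.12  2.28 -1.07  0.26  2.91] 46.1 17.3 
30 (-108, 0, 48) [ 0.07  0.6   0.11  2.25 -1.07  0.26  2.91] 45.4 17.8 
35 (-122, 0, 100) [ 0.1   0.44  0.1   2.33 -1.07  0.26  2.91] 53.6 18.1 [ 0.57  0.07 -0.82]
35 (-116, 0, 60) [ 0.11  0.55  0.08  2.27 -1.07  0.26  2.91] 55.9 20.9 
35 (-108, 0, 48) [ 0.11  0.58  0.08  2.25 -1.07  0.26  2.91] 54.8 21.4
```

Run:
```python
from ik import *
def ik2(pw,Rt,q0):
    def f(q):
        pp,A=fk(q,L,S);return np.r_[pp-pw,300*(tool(A).inv()*Rt).as_rotvec(),2*max(0,.4-q[5])*10,.1*(q-q0)]
    r=least_squares(f,np.clip(q0,lo,hi),bounds=(lo,hi));return r.x,np.abs(r.fun[:3]).max(),np.abs(r.fun[3:6]).max()/300*57
for c in((-130,0,88),(-128,0,60),(-126,0,50),(-120,0,50),(-115,0,62),(-140,0,50),(-148,0,50)):
  for dy in(0,1.5708):
    R=Ro.from_euler('z',dy)*rot(0)
    qq=q0.copy(); qq[6]+=-dy*1 if dy else 0
    best=None
    for s3 in(-.8,-.4,0,.24,.6,1.0):
        qi=qq.copy();qi[2]=s3
        for k in (1,-1):
            qi[6]=qq[6] if k==1 else q0[6]+dy
            q,e,er=ik2(case2w(p,c)[0],R,qi)
            if e<1 and er<.5 and (best is None or q[5]>best[5]): best=q
    print(c,dy,None if best is None else best.round(2))
```

```text
(-130, 0, 88) 0 [-0.26  0.63  0.42  2.23 -0.66  0.4   2.4 ]
(-130, 0, 88) 1.5708 [-0.55  0.78  0.89  2.23 -1.07  0.67 -1.88]
(-128, 0, 60) 0 [-0.31  0.71  0.49  2.24 -0.91  0.4   2.64]
(-128, 0, 60) 1.5708 [ 0.52  0.78 -0.71  2.23  1.09  0.54  2.21]
(-126, 0, 50) 0 [-0.31  0.74  0.5   2.23 -0.98  0.4   2.71]
(-126, 0, 50) 1.5708 [ 0.5   0.79 -0.67  2.23  1.12  0.51  2.19]
(-120, 0, 50) 0 [-0.31  0.74  0.49  2.22 -0.94  0.4   2.67]
(-120, 0, 50) 1.5708 [ 0.49  0.8  -0.68  2.22  1.11  0.53  2.2 ]
(-115, 0, 62) 0 [-0.29  0.71  0.45  2.2  -0.81  0.4   2.54]
(-115, 0, 62) 1.5708 [-0.46  0.79  0.73  2.2  -1.07  0.57 -1.92]
(-140, 0, 50) 0 [-0.33  0.74  0.53  2.27 -1.06  0.4   2.8 ]
(-140, 0, 50) 1.5708 [ 0.5   0.78 -0.66  2.27  1.15  0.49  2.15]
(-148, 0, 50) 0 [ 0.43  0.74 -0.54  2.29  1.1   0.4   0.64]
(-148, 0, 50) 1.5708 [ 0.49  0.77 -0.65  2.29  1.18  0.47  2.13]
```

Run:
```python
import cv2
a=cv2.imread("pics/scene9.png")[180:280,210:310]
cv2.imwrite("pics/s9c.png",cv2.resize(a,None,fx=6,fy=6,interpolation=cv2.INTER_CUBIC))
a=cv2.convertScaleAbs(cv2.imread("pics/top9.png")[170:250,210:310],alpha=2)
cv2.imwrite("pics/t9c.png",cv2.resize(a,None,fx=6,fy=6,interpolation=cv2.INTER_CUBIC)[:600])
```

```text
(no output)
```

View pics/s9c.png

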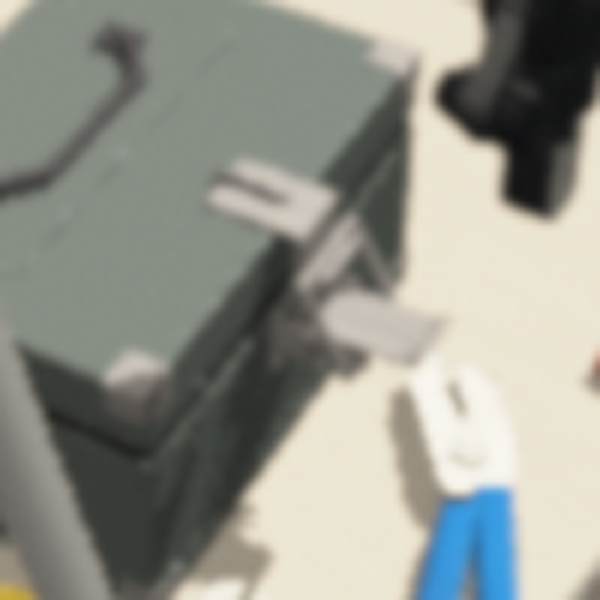

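View pics/t9c.png

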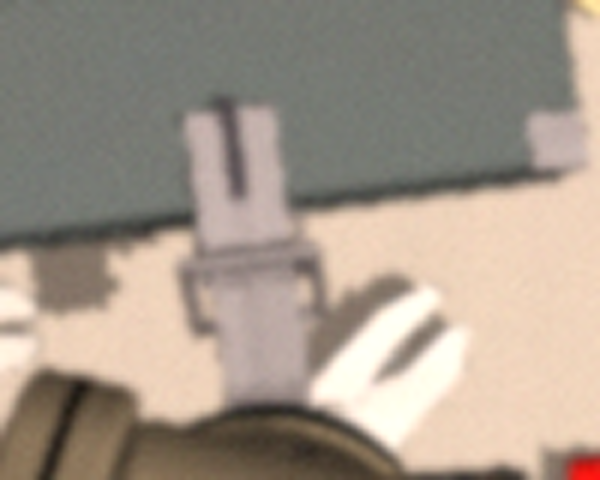

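```bash
python3 -m inch '[0,2,3,0,0,0,0, 0,2,6,0,0,0,0, 0,2,7.6,0,0,0,0, 0,2,8,0,0,0,0, 0,2,8,0,0,0,0]'; python3 look.py 10 scene
python3 - <<'E'
import cv2
a=cv2.imread("pics/scene10.png")[180:280,210:310]
cv2.imwrite("pics/s10c.png",cv2.resize(a,None,fx=6,fy=6,interpolation=cv2.INTER_CUBIC))
E
```

```text
clock: 10.85
eef_pos: [424.9, -40.0, 95.3]
tool_rot: [-1.571, 0.001, 0.123]
force: [0.2, 0.3, 1.3]
width: -0.1
10.9 [-0.08   0.576  0.154  2.243 -0.256  0.337  1.986] [425.2 -40.1  95.9] [-1.571e+00 -4.000e-04  1.233e-01] [-0.1   0.17  0.45] 0.06063872883597419
```

View pics/s10c.png

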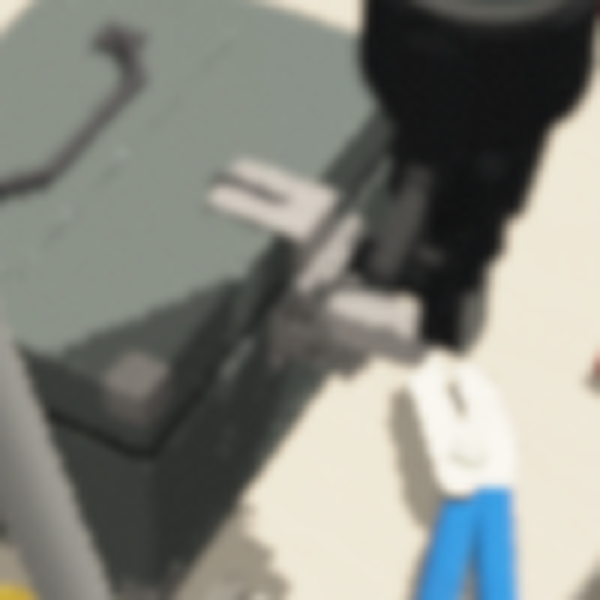

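```bash
python3 -m inch '[0,0,0.3,0,0,0,0, 0,0,0.6,0,0,0,0, 0,0,0.8,0,0,0,0]'|grep -E "eef|force"; for i in 1 2; do python3 -m inch '[0,0,0.15,0,0,0,0]' | grep -E "eef|force"; done
```

```text
eef_pos: [424.7, -40.1, 88.1]
force: [-0.6, -0.7, 0.5]
eef_pos: [424.5, -40.2, 86.4]
force: [-1.8, -1.2, 2.5]
eef_pos: [424.3, -40.2, 84.9]
force: [-1.7, -0.8, 3.3]
```

```bash
python3 -m inch '[0,0,0.2,0,0,0,0, 0,0,0.4,0,0,0,0, 0,0,0.5,0,0,0,0]'|grep -E "eef|force"; python3 -m inch '[0,0.02,0.2,0,0,0,0, 0,0.05,0.4,0,0,0,0]'|grep -E "eef|force"
```

```text
eef_pos: [424.2, -40.2, 79.7]
force: [-1.6, -0.9, 5.7]
eef_pos: [424.5, -40.2, 75.8]
force: [-3.1, -1.7, 7.0]
```

```bash
python3 -m inch '[0,0.04,0.2,0,0,0,0, 0,0.1,0.4,0,0,0,0, 0,0.15,0.6,0,0,0,0]'|grep -E "eef|force"; python3 -m inch '[0,0.08,0.2,0,0,0,0, 0,0.16,0.4,0,0,0,0]'|grep -E "eef|force"; python3 look.py 11 scene
```

```text
eef_pos: [425.8, -40.0, 69.9]
force: [-2.8, -1.3, 8.6]
eef_pos: [427.2, -39.8, 65.9]
force: [-3.0, -0.8, 8.0]
12.45 [-0.057  0.643  0.122  2.252 -0.286  0.261  2.011] [427.3 -39.8  65.6] [-1.5705e+00  1.4000e-03  1.2290e-01] [-2.93 -1.69  7.76] 0.01592358439952079
```

```bash
python3 -m inch '[0,0.15,0.1,0,0,0,0, 0,0.3,0.2,0,0,0,0, 0,0.47,0.32,0,0,0,0]'|grep -E "eef|force|rot"; python3 look.py 12 scene
python3 - <<'E'
import cv2
a=cv2.imread("pics/scene12.png")[180:280,210:310]
cv2.imwrite("pics/s12c.png",cv2.resize(a,None,fx=6,fy=6,interpolation=cv2.INTER_CUBIC))
E
```

```text
eef_pos: [429.2, -39.4, 62.2]
tool_rot: [-1.57, 0.006, 0.122]
force: [-6.5, -3.2, 5.5]
12.8 [-0.057  0.653  0.122  2.244 -0.286  0.265  2.01 ] [429.3 -39.4  62.1] [-1.5697  0.0066  0.1223] [-5.68 -2.81  5.72] -0.11843063021036829
```

View pics/s12c.png

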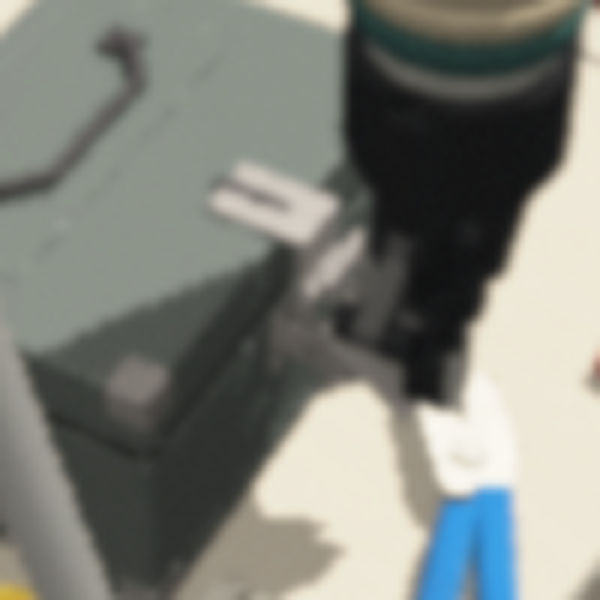

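```bash
python3 -m inch '[0,0.2,0.1,0,0,0,0, 0,0.4,0.15,0,0,0,0]'|grep -E "eef|force|rot"; python3 -m inch '[0,0.1,0.05,0,0,0,0, 0,0.2,0.05,0,0,0,0]'|grep -E "eef|force|rot"; python3 look.py 13
```

```text
eef_pos: [431.9, -38.8, 60.4]
tool_rot: [-1.569, 0.009, 0.122]
force: [-8.7, -3.3, 4.4]
eef_pos: [432.6, -38.6, 59.6]
tool_rot: [-1.569, 0.011, 0.122]
force: [-10.3, -3.3, 3.5]
13.2 [-0.06   0.662  0.124  2.233 -0.286  0.273  2.007] [432.6 -38.6  59.6] [-1.5686  0.0114  0.1221] [-10.32  -3.32   3.51] 0.012264935672943764
```

```bash
python3 -m inch '[0,0.1,0.2,0,0,0,0]'|grep -E "eef|force|rot"; python3 -m inch '[0,0.15,0.15,0,0,0,0]'|grep -E "eef|force|rot"
```

```text
eef_pos: [433.9, -38.5, 57.8]
tool_rot: [-1.569, 0.011, 0.122]
force: [-8.4, -2.8, 3.8]
eef_pos: [435.4, -38.3, 56.1]
tool_rot: [-1.569, 0.011, 0.122]
force: [-9.2, -3.3, 1.8]
```

```bash
python3 -m inch '[0,0.08,-0.2,0,0,0,0, 0,0.16,-0.4,0,0,0,0]'|grep -E "eef|force|rot"; python3 look.py 14 scene
python3 - <<'E'
import cv2
a=cv2.imread("pics/scene14.png")[180:280,210:310]
cv2.imwrite("pics/s14c.png",cv2.resize(a,None,fx=6,fy=6,interpolation=cv2.INTER_CUBIC))
E
```

```text
eef_pos: [437.7, -37.6, 60.0]
tool_rot: [-1.569, 0.01, 0.123]
force: [-7.8, -1.9, 0.5]
13.65 [-0.065  0.663  0.127  2.221 -0.287  0.282  2.007] [437.8 -37.5  60.3] [-1.5685  0.0095  0.123 ] [-8.09 -2.22  1.41] 0.4203188112358956
```

View pics/s14c.png

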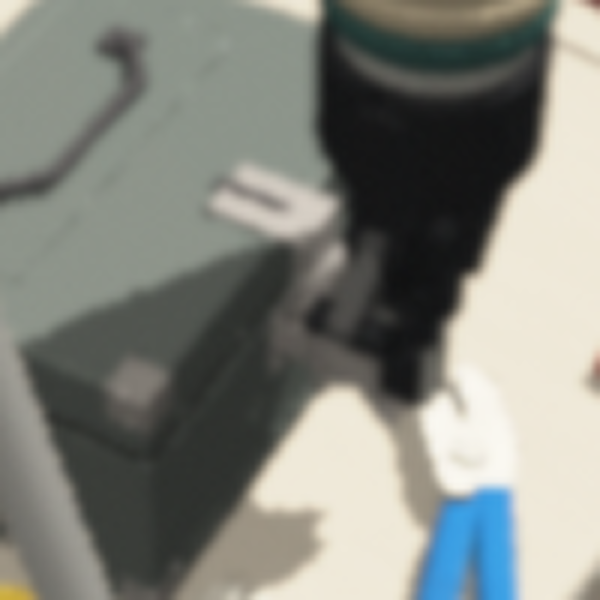

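```bash
python3 -m inch '[0,0.2,-0.1,0,0,0,0, 0,0.4,-0.1,0,0,0,0]'|grep -E "eef|force|rot";  python3 -m inch '[0,0.2,0,0,0,0,0]'|grep -E "eef|force|rot"
```

```text
eef_pos: [438.7, -37.2, 60.8]
tool_rot: [-1.567, 0.015, 0.122]
force: [-13.8, -3.4, 0.9]
eef_pos: [439.5, -37.1, 60.5]
tool_rot: [-1.567, 0.017, 0.122]
force: [-13.8, -2.7, 0.0]
```

```bash
for i in 1 2; do python3 -m inch '[0,0.1,0.03,0,0,0,0]'|grep -E "eef|force";done
```

```text
eef_pos: [440.7, -36.8, 60.1]
force: [-12.4, -2.4, -0.7]
eef_pos: [442.0, -36.6, 59.8]
force: [-10.8, -1.9, -1.1]
```

```bash
for i in 1 2 3; do python3 -m inch '[0,0.1,-0.04,0,0,0,0]'|grep -E "eef|force";done
```

```text
eef_pos: [443.7, -36.4, 60.2]
force: [-10.1, -1.4, -2.4]
eef_pos: [445.6, -36.2, 60.7]
force: [-8.2, -0.9, -2.4]
eef_pos: [450.6, -36.2, 61.7]
force: [0.7, -0.6, 0.6]
```

```bash
python3 -m inch '[0,-1,0,0,0,0,0, 0,-4,0,0,0,0,0, 0,-6,-3,0,0,0,0, 0,-7,-8,0,0,0,0, 0,-7,-10,0,0,0,0, 0,-7,-10,0,0,0,0]'; python3 look.py 15 scene top
python3 - <<'E'
import cv2
a=cv2.imread("pics/scene15.png")[180:280,210:310]
cv2.imwrite("pics/s15c.png",cv2.resize(a,None,fx=6,fy=6,interpolation=cv2.INTER_CUBIC))
a=cv2.convertScaleAbs(cv2.imread("pics/top15.png")[170:250,210:310],alpha=2)
cv2.imwrite("pics/t15c.png",cv2.resize(a,None,fx=6,fy=6,interpolation=cv2.INTER_CUBIC)[:600])
E
```

```text
clock: 15.05
eef_pos: [386.2, -45.2, 165.1]
tool_rot: [-1.572, -0.008, 0.124]
force: [0.6, 0.5, -1.2]
width: -0.2
15.15 [-0.218  0.411  0.354  2.288 -0.305  0.482  2.075] [384.8 -44.7 162.9] [-1.5709 -0.0022  0.1242] [-0.03  0.6  -1.34] -0.16899239695540433
```

View pics/s15c.png

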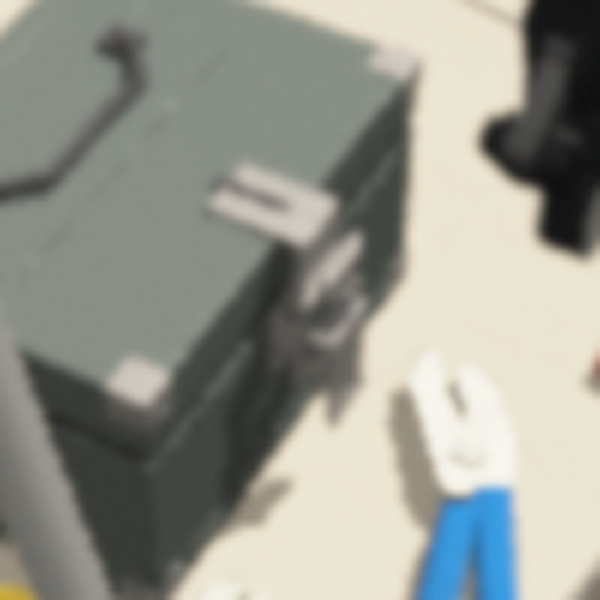

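View pics/t15c.png

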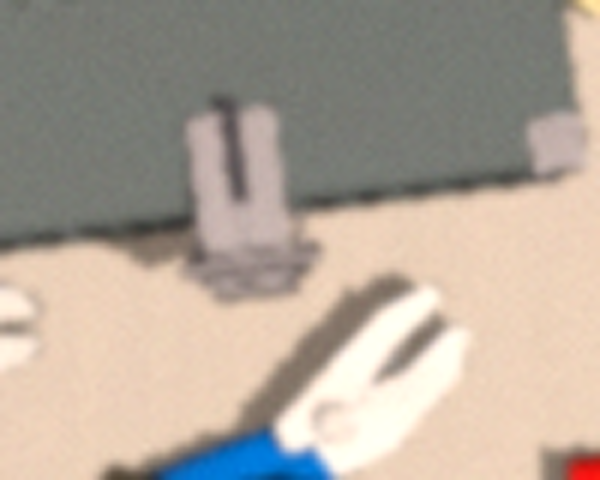

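Run:
```python
from h import *
p=[560.8,-22.4,.1268]
for f in(0,.1,.2,.3): 
  print(f,((proj("top",case2w(p,[levpt(f,42,7),levpt(f,0,7),levpt(f,30,7)]))-[209.5,169.5])*6).round(0).tolist(), ((proj("scene",case2w(p,[levpt(f,42,7,13),levpt(f,42,7,-13)]))-[209.5,179.5])*6).round(0).tolist())
```

```text
0 [[263.0, 299.0], [259.0, 300.0], [262.0, 299.0]] [[336.0, 425.0], [369.0, 379.0]]
0.1 [[264.0, 312.0], [259.0, 300.0], [263.0, 309.0]] [[346.0, 428.0], [378.0, 382.0]]
0.2 [[266.0, 325.0], [259.0, 300.0], [264.0, 318.0]] [[356.0, 430.0], [388.0, 384.0]]
0.3 [[267.0, 337.0], [259.0, 299.0], [265.0, 327.0]] [[365.0, 431.0], [397.0, 385.0]]
```

Run:
```python
from cell import finish_job, ctrl
print(ctrl.read_state()['force'],ctrl.read_state()['qd'].round(3)); print(finish_job())
```

```text
[-0.02854257  0.60486619 -1.34073294] [ 0.014  0.037 -0.016  0.009 -0.001  0.002 -0.001]
the job is handed in; nothing more can be done
None
```

The case is latched and I handed the job in at about 15.2 s, with no verdict reported. I pressed the lid down on to its seal and swung the loop in until its bar met the keeper's leg. I then pressed the bar down behind the lip and pushed the lever down until it snapped over centre.

- **Lever:** in the last pictures it lies flat, within image accuracy. Both views match the projection for an angle of about 0, clearly below the 0.1 limit.
- **Loop and lid:** the loop is over the keeper. I did not measure the lid edge's final height. That the lid is pulled tight follows from the snap: the push force went from about 8 N to nothing as the tool jumped forward.
- **Forces:** the highest wrist-force reading was about 14 N, on the lever. I read it only at the end of each move, so a short peak in between would not have shown.
- **Surroundings:** the pliers look unmoved between the pictures before and after. I did not compare the spool and the plug at the end. The arm had backed off about 60 mm or more and was touching nothing.

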